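Turn the log animal pegs-up in the leg-driving jig

TASK

The next two legs of the log animal are about to be hammered in. Drop the jig's hinged clamp cheek all the way down, turn the log on its centres until its two pegs stand straight up, in line with the sighting notches in the end boards, then push the cheek back up snug against the log so that it is held. Leave the other things on the bench where they are.

Things in the scene. Friction and masses are not known exactly. Their poses are not given: they have to be found in the camera images.
- jig: Wooden jig screwed to the bench. Baseboard 200 (x) by 320 (y) by 22 mm; origin at the centre of its underside, z up, y along the log's axis, -x the cheek's side (towards the robot). End boards at y = 95 to 113 mm either side: 124 mm wide up to z = 85, then 80 mm wide up to z = 125. Wooden hand knobs 34 mm in diameter on their outsides, out to y = 145 mm, at the axis.
- notch_left (a point): The mark: bottom of the sighting notch in the top edge of the end board at jig y = +104 mm, at x = 0, z = 113 mm, straight above the log's axis. The notch is 8 mm wide and 12 mm deep.
- notch_right (a point): The same notch in the other end board, at jig y = -104 mm.
- log_middle (a point): Middle of the log, on its axis, at x = 0, z = 77 mm in the jig's frame; turning does not move it. Bark log 80 mm in diameter, 170 mm long along the jig's y, held between two steel centre screws, so it can only turn. A pale chalk line along the bark joins its two pegs; two dark empty holes lie 0.85 rad round from them on the cheek's side.
- log (a joint): Turn of the log about the jig's y axis, rad. 0: pegs straight up, in line with the notches; positive: pegs lean to the jig's +x (away from the cheek). Starts at 0.45 to 1.0; range -1.2 to 1.2. It stays where it is left. With the cheek down it takes about 0.08 N m (1 to 3 N on a peg), more with the cheek pressed on it.
- peg_left (a point): Centre of the end face of the peg at jig y = +50 mm. Both pegs are bare wood, 18 mm in diameter, stick straight out of the bark by 45 mm, and end 85 mm from the axis.
- peg_right (a point): Centre of the end face of the other peg, at jig y = -50 mm.
- cheek (a joint): Angle of the clamp cheek, rad. 0: up, its cork face on the log; grows as it swings down towards the jig's -x; 0.8: all the way down, at its stop. Starts up (0 to 0.015). Stiff hinges hold it where it is left; it takes 0.15 to 0.3 N m (1 to 5 N at the handle). Board 172 mm wide (y), 78 high, 14 thick between the end boards, with 6 mm of cork; top edge at z = 107 mm when up.
- cheek_handle (a point): Middle of the cheek's handle: round wooden bar 14 mm in diameter, 130 mm long, along the jig's y, on two steel arms 55 mm either side of its middle (100 mm clear between them). With the cheek up it is at x = -88, z = 140 mm in the jig's frame, 33 mm higher than the cheek's top edge and 28 mm out from its outer face; nothing above it. With the cheek down it is at x = -158, z = 81 mm.
- cheek_hinge (a point): Middle of the cheek's hinge line: fixed, along the jig's y at x = -53, z = 28 mm in the jig's frame. With the cheek up the handle is 35 mm outward of it and 112 mm above it (117 mm away).
- hammer: Bystander: hammer 260 mm long, lying beside the jig on its -y side; origin under it on the bench.
- peg_box: Bystander: open wooden box of pegs, 130 by 180 by 65 mm, behind the jig (+x side); origin at the centre of its underside.
- animal_a: Bystander: finished log animal 95 mm long and 94 mm high, on four legs, beside the jig on its +y side; origin on the bench under its middle.
- animal_b: Bystander: finished log animal 85 mm long and 88 mm high, on four legs, beside the jig on its +y side; origin on the bench under its middle.

How it is judged:
By the outcome, as a careful person would: the job done as asked, in the order asked, and still so for the second after the job is handed in, with the robot touching nothing.
It also fails if it takes over 58 s, if anything falls off the work surface, if the arm or the gripper's body presses on something with over 40 N, if the wrist force passes 120 N, or if a joint passes its speed limit or range.

ROBOT

A 6-joint arm with a two-finger parallel gripper is mounted at the origin on the work surface. World frame = base frame: x ahead of the robot, y to its left, z up, the work surface at z = 0. Lengths are in m, angles in degrees, forces in N, time in s.
With the tool pointing down it reaches from about 0.35 to 0.875 m from the base axis. Payload 4.2 kg.
Tool frame: the origin (TCP) lies between the finger pads; the fingertips stand 25 mm ahead of it and the grasp point (between the pads) lies 6 mm ahead of it (r.tips_ahead is the distance from the TCP to the fingertips, in m); z points along the fingers, y is the direction in which the jaws open and shut (so a half turn about z gives the same grasp; the last joint's range is limited). The gripper opens to 87 mm and grips with 3 to 60 N. Pads are 19 mm wide; open, the fingers measure 117 mm over their backs; the gripper's body (75 mm by 190 mm) begins 51 mm behind the grasp point.
Start: joints at [-61.501, 22.042, 0.453, 0, -68.411, -14.817], TCP at [0.148, -0.607, 0.22] pointing down, gripper open.
Joint ranges: [-179.83, 179.83], [-69.29, 118.12], [-61.27, 80.66], [-181.25, 117.63], [-171.15, -9.14], [-177.46, 177.46]. Speed limits (degrees/s): [159.86, 159.86, 180, 180, 180, 180].

INTERFACE

Orientations are given as a 3x3 rotation matrix whose columns are the frame's x, y, z axes.
In Python, from station import r, vision, finish_job gives the robot as it stands.
- The arm moves only by the shell command python3 -m jog 'ROWS'. ROWS is a JSON object of lists of equal length, an entry for each row: "rot": the turn, a rotation vector about the world's x, y, z in degrees, a list of three; "delta_pos": the shift along the world's x, y, z in mm, a list of three; "grip": the opening in per cent of the stroke, from 0 (shut) to 100 (fully open). A call has 1 to 10 rows; each row shifts and turns the commanded pose from where the row before left it; what a row does not reach is not made up. A row lasts 1/12 s, in which the tool goes at most 41.7 mm and 7.16 degrees, less where a joint would pass 70% of its speed; a pose out of reach is approached as far as the arm can. A call with a gripper value outside its range is refused whole. The fingers move at their own pace and stop on an object; the grip force is fixed at half the most. Time passes only in rows, so rows that do not move let the fingers close. It gives the time, the measured TCP pose, the force and the opening at its end, in the units of the state.
- r.sense(): the state, without advancing time (a new reading comes with each control period).
- vision.capture(name): name is "scene" or "top" or "wrist"; returns a dict with "frame" (480x640x3 uint8, red, green, blue), "K" (3x3 intrinsics, pixels), "xyz" and "orientation" of the camera in the world. Camera axes: x right, y up, looking along -z (the intrinsics and any distortion apply to the point x, -y, -z); pixel columns grow to the right and rows downward; lengths in m; the calibration is good to about 2 mm. A picture is of the moment at which its call begins. There is no depth.
- finish_job(): hands the job in, once; it reports no verdict.
The state is a dict: "time_s": time; "joints": joint angles; "joint_velocities": joint speeds; "effort": joint torques, N m; "tcp_pos": TCP position; "ee_rot": TCP orientation; "wrist_force": force on the tool from outside, world axes, zero at the start; "moment": the same for the moment, N m; "gripper_width": opening from 0.0 (shut) to 1.0 (fully open).
Only numpy, scipy, OpenCV 4.12 (cv2) and the standard library are available. Lean on these libraries where they do the work, as an engineer would, in place of code of your own. Each camera call takes 0.05 s, during which the arm holds its last target. There are 200 camera calls.

## Working session

There is one attempt and no reset: what is moved stays moved. The work goes in short steps, Python scripts to look and compute and a shell command to move; the robot and the scene stay as the last step left them, time stands still between calls to the robot, and variables do not carry over. Pictures are saved under pics/ and viewed, about 8 in all and at most 12, crops included, and the job is handed in when it is done.

```bash
ls; mkdir -p pics; cat > h.py <<'E'
import numpy as np,cv2
from station import r,vision,finish_job
def cap(n,f):
    c=vision.capture(n); cv2.imwrite('pics/'+f+'.png',c['frame'][:,:,::-1]); np.savez('pics/'+f+'.npz',**{k:np.array(v) for k,v in c.items()}); return c
def load(f): return np.load('pics/'+f+'.npz')
def proj(c,P):
    P=np.atleast_2d(P); q=(P-c['xyz'])@np.array(c['orientation']); q=q*[1,-1,-1]; u=q@np.array(c['K']).T; return u[:,:2]/u[:,2:]
E
python3 - <<'E'
from h import *
a=cap('scene','s0');b=cap('top','t0')
for c in(a,b): print({k:np.round(v,3).tolist() for k,v in c.items() if k!='frame'}, list(c))
E
```

```text
pics
{'K': [[466.956, 0.0, 325.481], [0.0, 466.956, 235.74], [0.0, 0.0, 1.0]], 'xyz': [1.039, -0.293, 0.826], 'orientation': [[0.68, -0.57, 0.462], [0.733, 0.537, -0.417], [-0.01, 0.623, 0.782]]} ['frame', 'K', 'xyz', 'orientation']
{'K': [[506.873, 0.0, 324.522], [0.0, 506.873, 242.173], [0.0, 0.0, 1.0]], 'xyz': [0.413, 0.072, 1.288], 'orientation': [[-0.011, 0.982, -0.188], [-1.0, -0.006, 0.029], [0.027, 0.188, 0.982]]} ['frame', 'K', 'xyz', 'orientation']
```

View pics/s0.png

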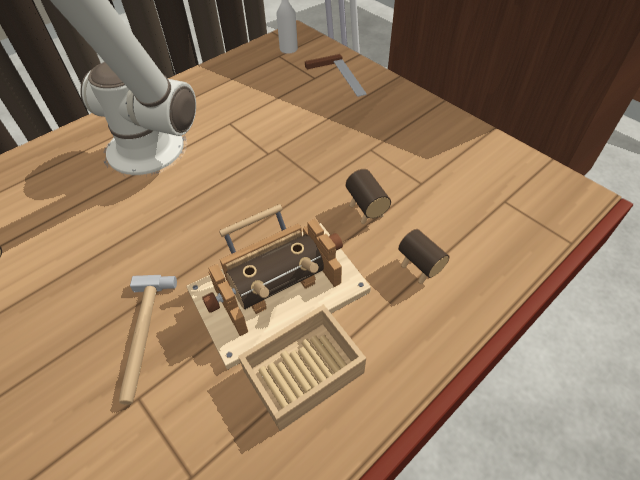

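View pics/t0.png

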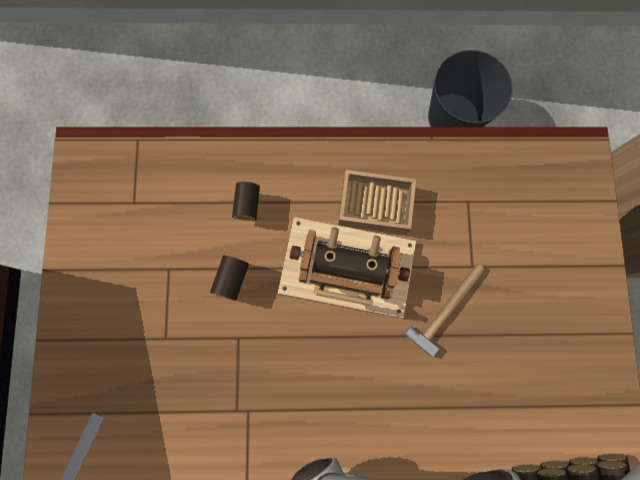

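The scene picture shows the jig around (280,275) and the top view has it around (347,268). The pegs lean away from the robot. I'll enlarge both to read points.

```bash
python3 - <<'E'
from h import *
a=cv2.imread('pics/s0.png')[190:370,180:380];b=cv2.imread('pics/t0.png')[214:322,272:424]
cv2.imwrite('pics/s0c.png',cv2.resize(a,(660,594),interpolation=3)[:, :]);cv2.imwrite('pics/t0c.png',cv2.resize(b,(760,540),interpolation=3))
E
```

```text
(no output)
```

View pics/t0c.png

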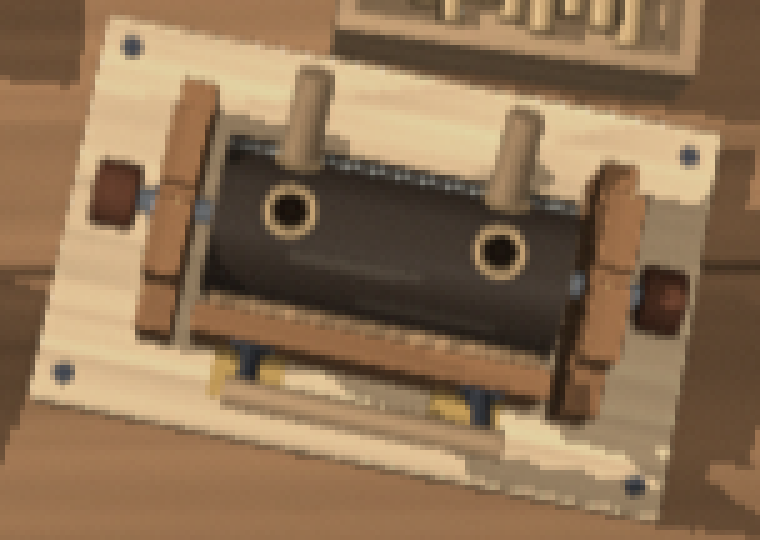

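View pics/s0c.png

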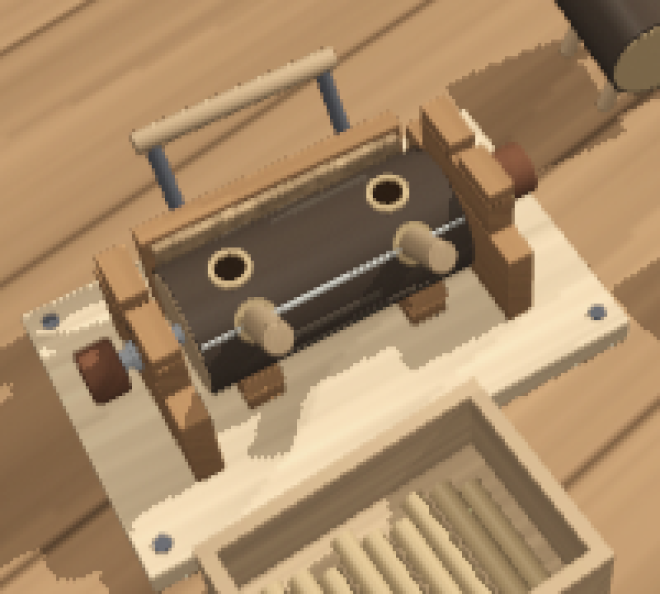

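The crops show the board corners, handle ends, pegs and holes clearly. Next I fit the jig pose, log angle and cheek angle.

```bash
cat > fit.py <<'E'
from h import *
from scipy.optimize import least_squares
def T(p,P):
    c,s=np.cos(p[2]),np.sin(p[2]); P=np.atleast_2d(P)/1000.
    return np.c_[p[0]+c*P[:,0]-s*P[:,1],p[1]+s*P[:,0]+c*P[:,1],P[:,2]]
def handle(q,y=0): # rel hinge (-35,112), rotates toward -x
    c,s=np.cos(q),np.sin(q); return [-53-35*c-112*s,y,28+112*c-35*s]
def logpt(a,y,R=85): return [R*np.sin(a),y,77+R*np.cos(a)]
if __name__=='__main__':
    t,s=load('t0'),load('s0')
    obs=[(t,272,214,5,[((100,160,22),110,17),((100,-160,22),720,133),((-100,-160,22),658,520),((-100,160,22),32,397),('h65',220,393),('h-65',503,445),('p50',318,72),('p-50',525,113),('o50',291,210),('o-50',500,250)]),
     (s,180,190,3.3,[((-100,-160,22),22,317),((100,160,22),630,325),('h-65',137,142),('h65',333,58),('p-50',278,335),('p50',440,252),('o-50',231,267),('o50',387,192)])]
    def res(p):
        o=[]
        for c,u0,v0,k,L in obs:
            for n,u,v in L:
                if isinstance(n,str):
                    y=float(n[1:]); P=handle(p[4],y) if n[0]=='h' else logpt(p[3],y) if n[0]=='p' else logpt(p[3]-.85,y,40)
                else: P=n
                o.append(proj(c,T(p,P))[0]-[u0+u/k,v0+v/k])
        return np.ravel(o)
    f=least_squares(res,[.6,.05,-.15,.7,0],loss='soft_l1'); print(f.x.round(4)); print(res(f.x).reshape(-1,2).round(1).tolist()); np.save('p.npy',f.x)
    p=f.x
    for P in (handle(0),handle(.8),[0,0,77],logpt(p[3],50),logpt(p[3],-50),logpt(0,50)): print(T(p,P).round(4))
    print(r.sense()['ee_rot'],r.sense()['tcp_pos'])
E
python3 fit.py
```

```text
[ 0.5938 -0.0231 -0.2042  0.8613  0.0227]
[[-0.3, -1.5], [0.3, -0.6], [0.0, -0.5], [-1.0, -0.9], [0.0, -0.8], [-0.2, -0.0], [-0.4, -0.2], [0.3, -0.2], [-0.4, -0.2], [-0.3, 0.1], [-1.2, -0.7], [0.2, -1.7], [-1.7, 0.4], [-0.3, -1.0], [-0.4, 0.1], [0.2, 0.4], [-0.8, -0.4], [-0.4, -0.4]]
[[ 0.5076 -0.0052  0.14  ]]
[[0.4393 0.0089 0.0809]]
[[ 0.5938 -0.0231  0.077 ]]
[[0.6671 0.0128 0.1324]]
[[ 0.6468 -0.0851  0.1324]]
[[0.6039 0.0259 0.162 ]]
[[-9.71667782e-01 -2.36350194e-01 -5.54395047e-04]
 [-2.36350825e-01  9.71665984e-01  1.87145482e-03]
 [ 9.63681003e-05  1.94946408e-03 -9.99998095e-01]] [ 0.14771544 -0.60674568  0.21926703]
```

```bash
python3 -m jog '{"delta_pos":[[18,30,0],[18,30,0],[18,30,0],[18,30,0],[18,30,0],[18,30,0],[18,30,0],[18,30,0],[18,30,0],[18,30,0]],"rot":[[0,0,3.2],[0,0,3.2],[0,0,3.2],[0,0,3.2],[0,0,3.2],[0,0,3.2],[0,0,3.2],[0,0,3.2],[0,0,3.2],[0,0,3.2]],"grip":[60,60,60,60,60,60,60,60,60,60]}'
python3 -m jog '{"delta_pos":[[18,30,0],[18,30,0],[18,30,0],[18,30,0],[18,30,0],[18,30,0],[18,30,0],[18,30,0],[18,30,0],[18,30,0]],"rot":[[0,0,3.2],[0,0,3.2],[0,0,3.2],[0,0,3.2],[0,0,3.2],[0,0,3.2],[0,0,3.2],[0,0,3.2],[0,0,3.2],[0,0,3.2]],"grip":[60,60,60,60,60,60,60,60,60,60]}'
cat > st.py <<'E'
from h import *
from fit import *
p=np.load('p.npy')
def st():
    s=r.sense(); d=np.array(s['tcp_pos'])-[p[0],p[1],0]; c,n=np.cos(p[2]),np.sin(p[2]); R=np.array(s['ee_rot'])
    print('t',round(s['time_s'],2),'tcp jig mm',np.round([1e3*(c*d[0]+n*d[1]),1e3*(-n*d[0]+c*d[1]),1e3*d[2]],1),'F jig',np.round([c*s['wrist_force'][0]+n*s['wrist_force'][1],-n*s['wrist_force'][0]+c*s['wrist_force'][1],s['wrist_force'][2]],1),'w',round(s['gripper_width'],3),'yawy rel',round(np.degrees(np.arctan2(R[1,1],R[0,1])-p[2])%180,1),'z',np.round(R[:,2],3))
if __name__=='__main__': st()
E
python3 st.py
```

```text
time_s: 0.93
tcp_pos: [0.3281, -0.3055, 0.2201]
ee_rot: [[-0.697, -0.717, -0.0], [-0.717, 0.697, 0.0], [-0.0, 0.0, -1.0]]
wrist_force: [1.4, -1.1, -0.4]
gripper_width: 0.599
time_s: 1.77
tcp_pos: [0.5081, -0.0055, 0.22]
ee_rot: [[-0.21, -0.978, -0.001], [-0.978, 0.21, 0.0], [0.0, 0.001, -1.0]]
wrist_force: [0.8, -0.7, 1.1]
gripper_width: 0.6
t 1.77 tcp jig mm [-8.75e+01 -2.00e-01  2.20e+02] F jig [ 0.9 -0.6  1.1] w 0.6 yawy rel 179.6 z [-0.001  0.    -1.   ]
```

```bash
python3 -m jog '{"delta_pos":[[-1.5,0,-18],[0,0,-18],[0,0,-18],[0,0,-10],[0,0,-9],[0,0,0]],"rot":[[0,0,0],[0,0,0],[0,0,0],[0,0,0],[0,0,0],[0,0,0]],"grip":[60,60,60,60,60,60]}'
python3 -m jog '{"delta_pos":[[0,0,0],[0,0,0],[0,0,0],[0,0,0],[0,0,0],[0,0,0],[0,0,0],[0,0,0]],"rot":[[0,0,0],[0,0,0],[0,0,0],[0,0,0],[0,0,0],[0,0,0],[0,0,0],[0,0,0]],"grip":[0,0,0,0,0,0,0,0]}'
python3 st.py; python3 - <<'E'
from fit import *
q=0
for i,q in enumerate(np.linspace(0,.8,17)):
    h=np.array(handle(q)); 
    if i: 
        d=h-o; print(round(q,2),'world d', np.round([.979*d[0],-.203*d[0],d[2]],1))
    o=h
E
```

```text
time_s: 2.27
tcp_pos: [0.5052, -0.0076, 0.1455]
ee_rot: [[-0.214, -0.977, -0.004], [-0.977, 0.214, -0.001], [0.002, 0.003, -1.0]]
wrist_force: [-0.2, 0.0, 0.2]
gripper_width: 0.596
time_s: 2.93
tcp_pos: [0.5064, -0.0072, 0.1474]
ee_rot: [[-0.213, -0.977, 0.0], [-0.977, 0.213, 0.0], [-0.0, -0.0, -1.0]]
wrist_force: [-0.2, 0.5, -0.1]
gripper_width: 0.082
t 2.93 tcp jig mm [-88.8  -2.2 147.4] F jig [-0.3  0.5 -0.1] w 0.082 yawy rel 179.4 z [ 0.  0. -1.]
0.05 world d [-5.4  1.1 -1.9]
0.1 world d [-5.3  1.1 -2.2]
0.15 world d [-5.2  1.1 -2.4]
0.2 world d [-5.1  1.1 -2.7]
0.25 world d [-5.  1. -3.]
0.3 world d [-4.8  1.  -3.2]
0.35 world d [-4.6  1.  -3.4]
0.4 world d [-4.5  0.9 -3.7]
0.45 world d [-4.3  0.9 -3.9]
0.5 world d [-4.1  0.8 -4.1]
0.55 world d [-3.9  0.8 -4.3]
0.6 world d [-3.7  0.8 -4.5]
0.65 world d [-3.4  0.7 -4.7]
0.7 world d [-3.2  0.7 -4.9]
0.75 world d [-3.   0.6 -5. ]
0.8 world d [-2.7  0.6 -5.2]
```

```bash
python3 -m jog '{"delta_pos":[[0,0,0],[0,0,0]],"rot":[[0,0,0],[0,0,0]],"grip":[0,0]}'
python3 -c "
from h import *
cap('wrist','w1');cap('scene','s1')
a=cv2.imread('pics/w1.png');b=cv2.imread('pics/s1.png')[190:340,180:340]
cv2.imwrite('pics/c1.png',np.hstack([cv2.resize(a,(400,300)),cv2.resize(b,(320,300))]))"
```

```text
time_s: 3.1
tcp_pos: [0.5063, -0.0072, 0.1472]
ee_rot: [[-0.213, -0.977, -0.0], [-0.977, 0.213, -0.0], [0.0, 0.0, -1.0]]
wrist_force: [0.6, -0.4, 0.6]
gripper_width: 0.017
```

View pics/c1.png

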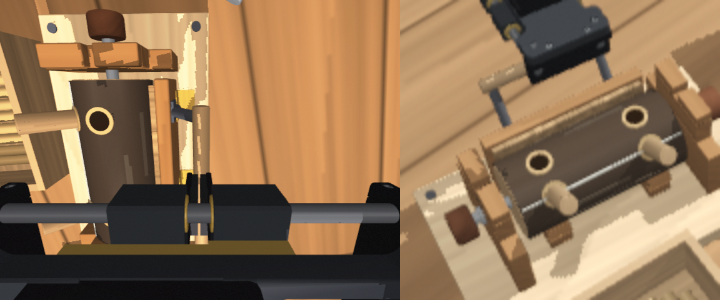

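```bash
python3 -c "
from h import *
a=cv2.imread('pics/w1.png')[230:400,220:420];cv2.imwrite('pics/c2.png',cv2.resize(a,(700,595),interpolation=2))
c=load('w1');s=r.sense();print(s['gripper_width'])
t=np.array(s['tcp_pos'])
R=np.array(s['ee_rot'])
print(proj(c,t),proj(c,t+.025*R[:,2]),proj(c,t+.025*R[:,2]+.015*R[:,1]))
p=np.load('p.npy')
from fit import *
for y in(65,0,-65):print(proj(c,T(p,handle(0,y))))"
```

```text
0.010330984932925535
[[319.36251222 296.29809445]] [[319.22630108 276.96853193]] [[344.84779751 277.00445003]]
[[318.83121498 393.67746793]]
[[317.7731339  294.02437031]]
[[316.47823386 172.06698703]]
```

View pics/c2.png

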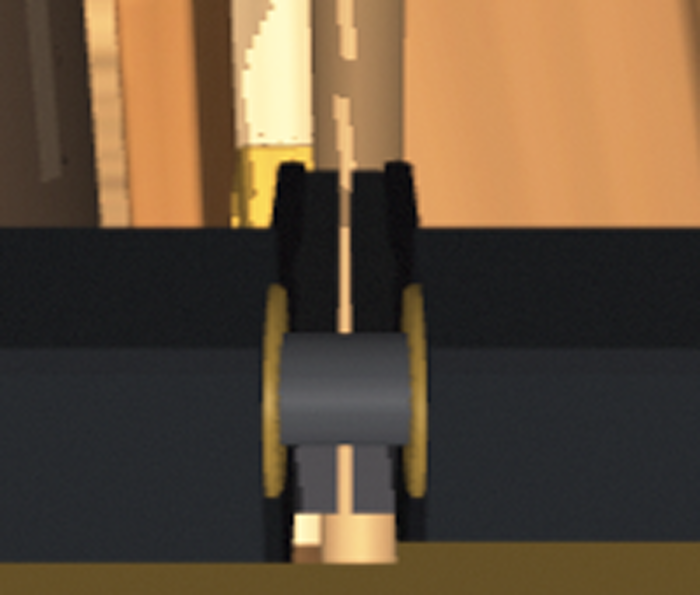

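```bash
python3 -c "
from h import *
from fit import *
c=load('w1');print(r.tips_ahead,c['xyz'],c['orientation'].round(2).tolist(),c['K'][0])
p=np.load('p.npy')
for z in (110,120,130,140):
  print(z,[proj(c,T(p,[x,-60,z])).round(0).tolist() for x in(-95,-88,-81)],[proj(load('s1'),T(p,[-90,y,z])).round(0).tolist() for y in(-65,65)])
for q in (0,.05,.1,.2): print(q,proj(c,T(p,handle(q,-65))),proj(load('s1'),T(p,handle(q,-65))))
a=cv2.imread('pics/s1.png')[205:265,205:305];b=cv2.imread('pics/s0.png')[205:265,205:305];w=cv2.imread('pics/w1.png')[150:300,250:400]
cv2.imwrite('pics/c3.png',np.vstack([np.hstack([cv2.resize(a,(400,240)),cv2.resize(b,(400,240))]),np.hstack([cv2.resize(w,(350,350)),np.zeros((350,450,3),np.uint8)])]))
"
```

```text
0.025 [ 0.48955135 -0.08755287  0.31166679] [[-0.98, -0.2, -0.06], [0.21, -0.93, -0.29], [-0.0, -0.29, 0.96]] [350.42148763   0.         318.04676292]
110 [[[329.0, 175.0]], [[317.0, 175.0]], [[305.0, 175.0]]] [[[223.0, 243.0]], [[282.0, 216.0]]]
120 [[[330.0, 177.0]], [[317.0, 177.0]], [[304.0, 177.0]]] [[[222.0, 240.0]], [[282.0, 213.0]]]
130 [[[330.0, 180.0]], [[317.0, 180.0]], [[303.0, 180.0]]] [[[221.0, 237.0]], [[281.0, 210.0]]]
140 [[[331.0, 182.0]], [[317.0, 182.0]], [[302.0, 183.0]]] [[[220.0, 233.0]], [[281.0, 206.0]]]
0 [[316.47823386 172.06698703]] [[220.22428001 234.0015794 ]]
0.05 [[327.83729591 171.52120815]] [[219.25227193 232.67989577]]
0.1 [[338.72573958 170.92721087]] [[218.33830373 231.49744684]]
0.2 [[358.86545087 169.61785513]] [[216.69159134 229.55527806]]
```

View pics/c3.png

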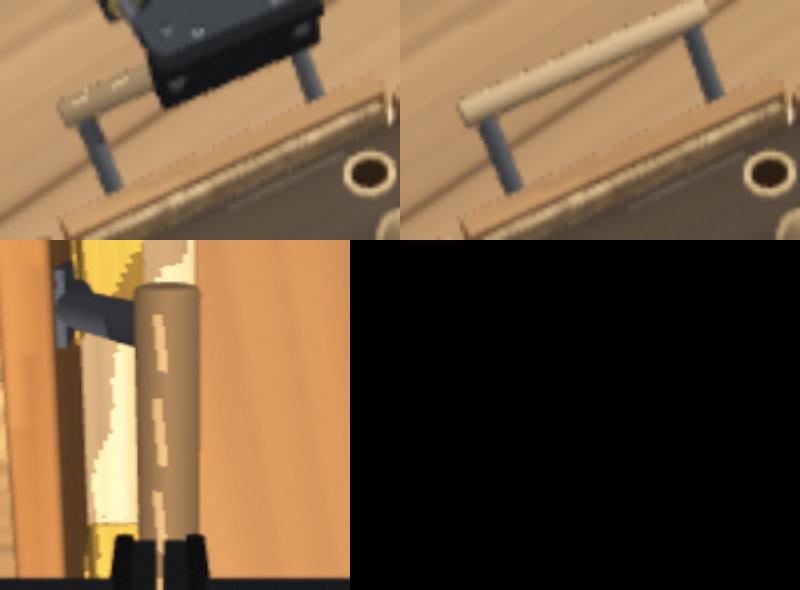

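```bash
python3 -c "
from h import *
from fit import *
c=load('s1');p=np.load('p.npy')
for z in (165,180,192,205,220):
  print(z,[(dx,proj(c,T(p,[-89+dx,y-2,z])).round(0).tolist()) for dx in (37.5,95) for y in(-37.5,37.5)],[(dx,proj(c,T(p,[-89+dx,y-2,z])).round(0).tolist()) for dx in (37.5,) for y in(-95,95)])
a=cv2.imread('pics/s1.png')[140:270,180:340]
cv2.imwrite('pics/c4.png',cv2.resize(a,(720,585),interpolation=2))
"
```

```text
165 [(37.5, [[239.0, 233.0]]), (37.5, [[275.0, 217.0]]), (95, [[252.0, 255.0]]), (95, [[290.0, 237.0]])] [(37.5, [[209.0, 246.0]]), (37.5, [[302.0, 205.0]])]
180 [(37.5, [[237.0, 228.0]]), (37.5, [[274.0, 211.0]]), (95, [[251.0, 250.0]]), (95, [[289.0, 232.0]])] [(37.5, [[207.0, 241.0]]), (37.5, [[302.0, 199.0]])]
192 [(37.5, [[236.0, 223.0]]), (37.5, [[274.0, 207.0]]), (95, [[250.0, 245.0]]), (95, [[289.0, 228.0]])] [(37.5, [[206.0, 237.0]]), (37.5, [[301.0, 195.0]])]
205 [(37.5, [[235.0, 219.0]]), (37.5, [[273.0, 202.0]]), (95, [[249.0, 241.0]]), (95, [[288.0, 223.0]])] [(37.5, [[204.0, 232.0]]), (37.5, [[301.0, 190.0]])]
220 [(37.5, [[234.0, 213.0]]), (37.5, [[272.0, 196.0]]), (95, [[248.0, 235.0]]), (95, [[288.0, 217.0]])] [(37.5, [[202.0, 226.0]]), (37.5, [[300.0, 184.0]])]
```

View pics/c4.png

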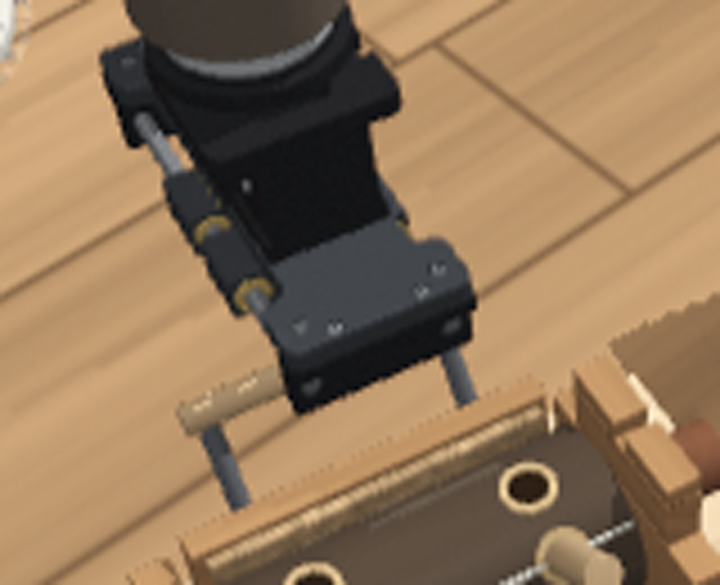

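The fingers closed without catching anything and the picture suggests they sit above the bar. I'll reopen, go lower in small steps while watching the force, and close again.

```bash
python3 -m jog '{"delta_pos":[[0,0,0],[0,0,-3],[0,0,-3],[0,0,0]],"rot":[[0,0,0],[0,0,0],[0,0,0],[0,0,0]],"grip":[0,0,0,0]}'; python3 st.py
```

```text
time_s: 3.53
tcp_pos: [0.5069, -0.0072, 0.1444]
ee_rot: [[-0.212, -0.977, 0.002], [-0.977, 0.212, -0.001], [0.0, -0.002, -1.0]]
wrist_force: [-6.3, 0.3, 17.6]
gripper_width: 0.002
t 3.53 tcp jig mm [-88.3  -2.1 144.4] F jig [-6.2 -0.9 17.6] w 0.002 yawy rel 179.5 z [ 0.002 -0.001 -1.   ]
```

```bash
python3 -m jog '{"delta_pos":[[0,0,8],[-1.5,0.3,4],[0,0,0],[0,0,0],[0,0,0],[0,0,0],[0,0,-6],[0,0,-6],[0,0,-6],[0,0,0]],"rot":[[0,0,0],[0,0,0],[0,0,0],[0,0,0],[0,0,0],[0,0,0],[0,0,0],[0,0,0],[0,0,0],[0,0,0]],"grip":[40,40,40,40,40,40,40,40,40,40]}'; python3 st.py
python3 -m jog '{"delta_pos":[[0,0,-5],[0,0,-5],[0,0,-5],[0,0,-4],[0,0,0]],"rot":[[0,0,0],[0,0,0],[0,0,0],[0,0,0],[0,0,0]],"grip":[40,40,40,40,40]}'; python3 st.py
```

```text
time_s: 4.37
tcp_pos: [0.5036, -0.0072, 0.1333]
ee_rot: [[-0.214, -0.977, -0.004], [-0.977, 0.214, -0.001], [0.001, 0.004, -1.0]]
wrist_force: [0.3, -0.4, 0.1]
gripper_width: 0.398
t 4.37 tcp jig mm [-91.5  -2.7 133.3] F jig [ 0.4 -0.4  0.1] w 0.398 yawy rel 179.4 z [-0.004 -0.001 -1.   ]
time_s: 4.78
tcp_pos: [0.5042, -0.0071, 0.1152]
ee_rot: [[-0.214, -0.977, -0.002], [-0.977, 0.214, -0.0], [0.001, 0.002, -1.0]]
wrist_force: [-0.5, -0.4, 0.7]
gripper_width: 0.401
t 4.78 tcp jig mm [-91.   -2.5 115.2] F jig [-0.4 -0.5  0.7] w 0.401 yawy rel 179.4 z [-0.002 -0.    -1.   ]
```

```bash
python3 -m jog '{"delta_pos":[[0,0,2],[0,0,0],[0,0,0],[0,0,0],[0,0,0],[0,0,0],[0,0,0]],"rot":[[0,0,0],[0,0,0],[0,0,0],[0,0,0],[0,0,0],[0,0,0],[0,0,0]],"grip":[0,0,0,0,0,0,0]}'; python3 st.py
```

```text
time_s: 5.37
tcp_pos: [0.5048, -0.0069, 0.1185]
ee_rot: [[-0.213, -0.977, -0.0], [-0.977, 0.213, 0.0], [-0.0, 0.0, -1.0]]
wrist_force: [-2.3, 0.5, 2.4]
gripper_width: 0.147
t 5.37 tcp jig mm [-90.5  -2.2 118.5] F jig [-2.3  0.1  2.4] w 0.147 yawy rel 179.4 z [-0.  0. -1.]
```

```bash
python3 -m jog '{"delta_pos":[[-3,0.6,-1],[-5.3,1.1,-2.2],[-5.2,1.1,-2.4],[-5.1,1.1,-2.7],[-5,1,-3],[-4.8,1,-3.2],[-4.6,1,-3.4],[-4.5,0.9,-3.7],[0,0,0]],"rot":[[0,0,0],[0,0,0],[0,0,0],[0,0,0],[0,0,0],[0,0,0],[0,0,0],[0,0,0],[0,0,0]],"grip":[0,0,0,0,0,0,0,0,0]}'; python3 st.py
```

```text
time_s: 6.12
tcp_pos: [0.4663, 0.0013, 0.0955]
ee_rot: [[-0.214, -0.977, -0.001], [-0.977, 0.214, 0.001], [-0.001, 0.001, -1.0]]
wrist_force: [3.2, -0.0, -5.8]
gripper_width: 0.144
t 6.12 tcp jig mm [-129.8   -1.9   95.5] F jig [ 3.2  0.7 -5.8] w 0.144 yawy rel 179.4 z [-0.001  0.001 -1.   ]
```

```bash
python3 -m jog '{"delta_pos":[[-4.3,0.9,-4.5],[-4.1,0.8,-4.5],[-3.9,0.8,-4.5],[-3.7,0.8,-4.5],[-3.4,0.7,-4.7],[-3.2,0.7,-4.9],[-3,0.6,-5],[-2.7,0.6,-5.2],[0,0,0],[0,0,0]],"rot":[[0,0,0],[0,0,0],[0,0,0],[0,0,0],[0,0,0],[0,0,0],[0,0,0],[0,0,0],[0,0,0],[0,0,0]],"grip":[0,0,0,0,0,0,0,0,0,0]}'; python3 st.py
```

```text
time_s: 6.95
tcp_pos: [0.4384, 0.007, 0.058]
ee_rot: [[-0.214, -0.977, -0.002], [-0.977, 0.214, 0.0], [0.0, 0.002, -1.0]]
wrist_force: [1.3, 4.0, -1.9]
gripper_width: 0.143
t 6.95 tcp jig mm [-158.3   -2.1   58. ] F jig [ 0.5  4.2 -1.9] w 0.143 yawy rel 179.4 z [-0.002  0.    -1.   ]
```

```bash
python3 -m jog '{"delta_pos":[[-1.3,0.3,-2.5],[-1.3,0.3,-2.5],[-0.5,0,-2],[0,0,0]],"rot":[[0,0,0],[0,0,0],[0,0,0],[0,0,0]],"grip":[0,0,0,0]}'; python3 st.py
```

```text
time_s: 7.28
tcp_pos: [0.4371, 0.0073, 0.0543]
ee_rot: [[-0.211, -0.977, 0.002], [-0.977, 0.211, -0.001], [0.0, -0.002, -1.0]]
wrist_force: [-2.9, 2.1, 20.9]
gripper_width: 0.145
t 7.28 tcp jig mm [-159.6   -2.    54.3] F jig [-3.3  1.4 20.9] w 0.145 yawy rel 179.5 z [ 0.002 -0.001 -1.   ]
```

```bash
python3 -m jog '{"delta_pos":[[0,0,3],[0,0,0],[0,0,0],[0,0,0],[0,0,0],[0,0,20],[0,0,25],[0,0,30],[0,0,30],[0,0,15]],"rot":[[0,0,0],[0,0,0],[0,0,0],[0,0,0],[0,0,0],[0,0,0],[0,0,0],[0,0,0],[0,0,0],[0,0,0]],"grip":[40,40,40,40,40,40,40,40,40,40]}'; python3 st.py
python3 -m jog '{"delta_pos":[[26,0,0],[26,0,0],[26,0,0],[26,0,0],[26,0,0],[26,0,0],[26,0,0],[26,0,0],[26,0,0],[25,0,0]],"rot":[[0,0,0],[0,0,0],[0,0,0],[0,0,0],[0,0,0],[0,0,0],[0,0,0],[0,0,0],[0,0,0],[0,0,0]],"grip":[0,0,0,0,0,0,0,0,0,0]}'; python3 -c "
from st import *
st()
cap('scene','s2');cap('wrist','w2')
a=cv2.imread('pics/s2.png')[150:330,180:380];b=cv2.imread('pics/w2.png')
cv2.imwrite('pics/c5.png',np.hstack([cv2.resize(a,(400,360)),cv2.resize(b,(400,300))[:,:] if 0 else np.vstack([cv2.resize(b,(400,300)),np.zeros((60,400,3),np.uint8)])]))"
```

```text
time_s: 8.12
tcp_pos: [0.437, 0.0074, 0.1778]
ee_rot: [[-0.213, -0.977, 0.004], [-0.977, 0.213, 0.001], [-0.001, -0.004, -1.0]]
wrist_force: [-0.1, -0.1, -0.5]
gripper_width: 0.398
t 8.12 tcp jig mm [-159.7   -1.9  177.8] F jig [-0.1 -0.2 -0.5] w 0.398 yawy rel 179.4 z [ 0.004  0.001 -1.   ]
time_s: 8.95
tcp_pos: [0.6955, 0.0071, 0.1734]
ee_rot: [[-0.214, -0.977, -0.003], [-0.977, 0.214, -0.0], [0.001, 0.003, -1.0]]
wrist_force: [0.4, -1.0, 0.3]
gripper_width: 0.007
t 8.95 tcp jig mm [ 93.5  50.2 173.4] F jig [ 0.6 -0.9  0.3] w 0.007 yawy rel 179.4 z [-0.003 -0.    -1.   ]
```

View pics/c5.png

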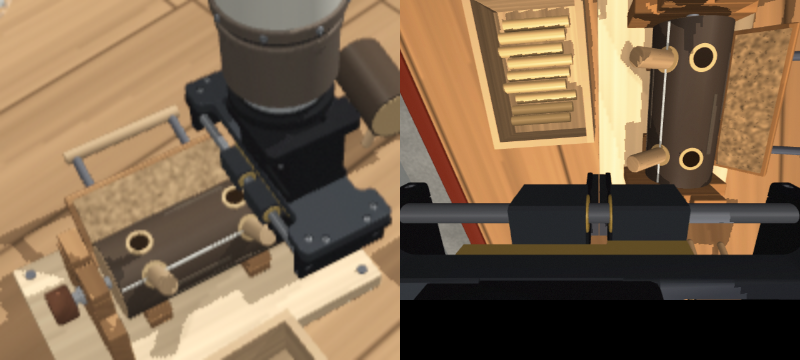

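```bash
python3 -c "
from h import *
from fit import *
from scipy.optimize import least_squares
c=load('w2');p=np.load('p.npy')
L=[(logpt(p[3],50),371,259),(logpt(p[3],-50),377,95),([100,-160,22],0,0)]
for P,u,v in L: print(proj(c,T(p,P)).round(0),u,v)
pts=[(logpt(p[3],50),371,259),(logpt(p[3],-50),377,95),(logpt(p[3]-.85,50,40),(690-400)*1.6,158*1.6),(logpt(p[3]-.85,-50,40),(703-400)*1.6,57*1.6)]
f=least_squares(lambda d:np.ravel([proj(c,T(p,P)-d)[0]-[u,v] for P,u,v in pts]),[0,0,0]);print('cam offset',f.x,f.fun.round(1))"
```

```text
[[372. 266.]] 371 259
[[378.  94.]] 377 95
[[313. -48.]] 0 0
cam offset [0.00097135 0.00131373 0.00412593] [ 1.2  2.2  1.6 -3.5 -0.4 -0.5 -2.5  2. ]
```

```bash
python3 -m jog '{"delta_pos":[[0,0,-20],[0,0,-20],[0,0,-20],[0,0,-10],[0,0,0],[-4.9,1,0],[-4.9,1,0],[-4.9,1,0],[0,0,0]],"rot":[[0,0,0],[0,0,0],[0,0,0],[0,0,0],[0,0,0],[0,0,0],[0,0,0],[0,0,0],[0,0,0]],"grip":[0,0,0,0,0,0,0,0,0]}'; python3 st.py
python3 -m jog '{"delta_pos":[[-4.9,1,0],[-4.9,1,0],[-4.9,1,1],[-3,0.6,1],[0,0,0]],"rot":[[0,0,0],[0,0,0],[0,0,0],[0,0,0],[0,0,0]],"grip":[0,0,0,0,0]}'; python3 st.py
```

```text
time_s: 9.8
tcp_pos: [0.6806, 0.0107, 0.107]
ee_rot: [[-0.213, -0.977, 0.004], [-0.977, 0.213, 0.0], [-0.001, -0.004, -1.0]]
wrist_force: [0.2, -0.8, -0.2]
gripper_width: 0.002
t 9.8 tcp jig mm [ 78.2  50.6 107. ] F jig [ 0.4 -0.7 -0.2] w 0.002 yawy rel 179.4 z [ 0.004  0.    -1.   ]
time_s: 10.22
tcp_pos: [0.6719, 0.0132, 0.1153]
ee_rot: [[-0.21, -0.977, 0.025], [-0.978, 0.21, -0.001], [-0.005, -0.025, -1.0]]
wrist_force: [11.1, -4.4, 9.0]
gripper_width: 0.003
t 10.22 tcp jig mm [ 69.2  51.4 115.3] F jig [11.7 -2.   9. ] w 0.003 yawy rel 179.6 z [ 0.025 -0.001 -1.   ]
```

```bash
python3 -m jog '{"delta_pos":[[0,0,6],[0,0,6],[0,0,0]],"rot":[[0,0,0],[0,0,0],[0,0,0]],"grip":[0,0,0]}'; python3 -c "
from st import *
st()
cap('scene','s3')
a=cv2.imread('pics/s3.png')[150:330,180:380]
cv2.imwrite('pics/c6.png',cv2.resize(a,(660,594),interpolation=2))"
```

```text
time_s: 10.47
tcp_pos: [0.6648, 0.0142, 0.1221]
ee_rot: [[-0.213, -0.977, 0.007], [-0.977, 0.213, 0.001], [-0.003, -0.007, -1.0]]
wrist_force: [3.7, 0.5, 2.7]
gripper_width: 0.005
t 10.47 tcp jig mm [ 62.   50.9 122.1] F jig [3.5 1.2 2.7] w 0.005 yawy rel 179.4 z [ 0.007  0.001 -1.   ]
```

View pics/c6.png

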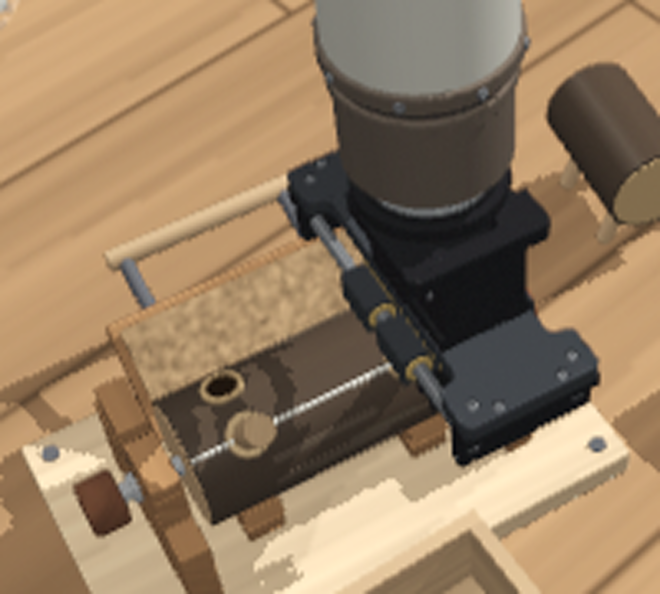

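```bash
python3 -c "
from h import *
from fit import *
c=load('s3');p=np.load('p.npy')
for a in np.arange(.1,.8,.1): print(round(a,2),proj(c,T(p,logpt(a,-50))).round(1),proj(c,T(p,logpt(a-.85,-50,40))).round(1), 85*np.sin(a)+9*np.cos(a))"
```

```text
0.1 [[247.7 259.4]] [[243.7 263.3]] 17.440877902482626
0.2 [[249.8 263.2]] [[244.2 263.7]] 25.70749231815138
0.3 [[252.  267.2]] [[244.7 264.2]] 33.71724596834432
0.4 [[254.2 271.4]] [[245.4 265. ]] 41.39010804226126
0.5 [[256.4 275.7]] [[246.1 265.9]] 48.649413838370606
0.6 [[258.6 280.1]] [[246.9 266.9]] 55.42263077276511
0.7 [[260.7 284.5]] [[247.7 268.2]] 61.64208310076414
```

```bash
python3 -c "
from h import *
from fit import *
from scipy.optimize import least_squares
p=np.load('p.npy')
def go(f,pts,ctr):
  c=load(f)
  g=least_squares(lambda d:np.ravel([proj(c,T(p,[ctr[0]+d[0],ctr[1]+y,d[1]]))[0]-uv for y,uv in pts]),[95,220]);print(f,g.x,g.fun.round(1))
go('s1',[(-37.5,np.array([246.7,231.5])),(37.5,np.array([285.5,214.4]))],(-89,-2))
go('s3',[(-37.5,np.array([320,290])),(37.5,np.array([361,266.7]))],(62,51))
go('s2',[(-37.5,np.array([180+298/2,150+277/2])),(37.5,np.array([180+390/2,150+228/2]))],(93.5,50.2))
"
```

```text
s1 [ 89.34786737 222.79307792] [-0.6  0.4  0.4 -0.3]
s3 [ 90.97512546 209.11904389] [ 0.5 -1.2 -0.2  1.2]
s2 [ 91.12060678 256.57203595] [ 1.7 -1.1 -1.2  0.9]
```

```bash
python3 -m jog '{"delta_pos":[[14,-2.9,2],[14,-2.9,0],[0,0,-9],[0,0,-9],[0,0,-9],[0,0,0],[-4.9,1,0],[-4.9,1,0],[0,0,0]],"rot":[[0,0,0],[0,0,0],[0,0,0],[0,0,0],[0,0,0],[0,0,0],[0,0,0],[0,0,0],[0,0,0]],"grip":[0,0,0,0,0,0,0,0,0]}'; python3 st.py
for i in 1 2; do python3 -m jog '{"delta_pos":[[-3.9,0.8,0],[0,0,0]],"rot":[[0,0,0],[0,0,0]],"grip":[0,0]}' >/dev/null; python3 st.py; done
```

```text
time_s: 11.27
tcp_pos: [0.6796, 0.0105, 0.0944]
ee_rot: [[-0.213, -0.977, -0.0], [-0.977, 0.213, 0.0], [-0.0, 0.0, -1.0]]
wrist_force: [0.6, 0.3, -0.1]
gripper_width: 0.009
t 11.27 tcp jig mm [77.3 50.3 94.4] F jig [ 0.5  0.4 -0.1] w 0.009 yawy rel 179.4 z [-0.  0. -1.]
t 11.43 tcp jig mm [73.9 50.3 94.6] F jig [-0.4 -1.4  0.8] w 0.008 yawy rel 179.4 z [ 0.001  0.    -1.   ]
t 11.6 tcp jig mm [69.9 50.2 94.2] F jig [ 0.5  0.2 -0.4] w 0.011 yawy rel 179.4 z [-0.  0. -1.]
```

```bash
for i in 1 2; do python3 -m jog '{"delta_pos":[[-2.9,0.6,0],[0,0,0]],"rot":[[0,0,0],[0,0,0]],"grip":[0,0]}' >/dev/null; python3 st.py; done
```

```text
t 11.77 tcp jig mm [67.5 50.2 94.1] F jig [ 0.4  0.2 -0.5] w 0.005 yawy rel 179.4 z [ 0.001  0.    -1.   ]
t 11.93 tcp jig mm [65.5 50.4 94.8] F jig [ 1.  -0.3  0.8] w 0.006 yawy rel 179.4 z [ 0.003 -0.    -1.   ]
```

```bash
python3 -m jog '{"delta_pos":[[-3.4,0.7,3],[-3.6,0.7,3],[-3.7,0.8,2.8],[-3.8,0.8,2.6],[0,0,0]],"rot":[[0,0,0],[0,0,0],[0,0,0],[0,0,0],[0,0,0]],"grip":[0,0,0,0,0]}' >/dev/null; python3 st.py
python3 -m jog '{"delta_pos":[[-3.8,0.8,2.4],[-3.9,0.8,2.2],[-3.9,0.8,2],[0,0,0]],"rot":[[0,0,0],[0,0,0],[0,0,0],[0,0,0]],"grip":[0,0,0,0]}' >/dev/null; python3 st.py
```

```text
t 12.35 tcp jig mm [ 48.4  50.1 105.7] F jig [ 0.6 -0.2  0.4] w 0.003 yawy rel 179.4 z [-0.001  0.    -1.   ]
t 12.68 tcp jig mm [ 36.9  50.1 112.2] F jig [ 0.1 -0.1 -0. ] w 0.007 yawy rel 179.4 z [-0.001  0.    -1.   ]
```

```bash
python3 -m jog '{"delta_pos":[[7.8,-1.6,0],[0,0,25],[0,0,25],[0,0,25],[-15,3.1,0],[-15,3.1,0],[-14.7,3,0],[0,0,0],[0,0,0],[0,0,0]],"rot":[[0,0,0],[0,0,0],[0,0,0],[0,0,0],[0,0,0],[0,0,0],[0,0,0],[0,0,0],[0,0,0],[0,0,0]],"grip":[0,0,0,100,100,100,100,100,100,100]}' >/dev/null; python3 -c "
from st import *
st()
cap('scene','s4');cap('wrist','w4')
a=cv2.imread('pics/s4.png')[150:330,180:380];b=cv2.imread('pics/w4.png')
cv2.imwrite('pics/c7.png',np.hstack([cv2.resize(a,(400,360)),np.vstack([cv2.resize(b,(400,300)),np.zeros((60,400,3),np.uint8)])]))"
```

```text
t 13.52 tcp jig mm [  1.1  50.2 186.9] F jig [-0.2 -0.   0.8] w 0.451 yawy rel 179.4 z [ 0.001 -0.    -1.   ]
```

View pics/c7.png

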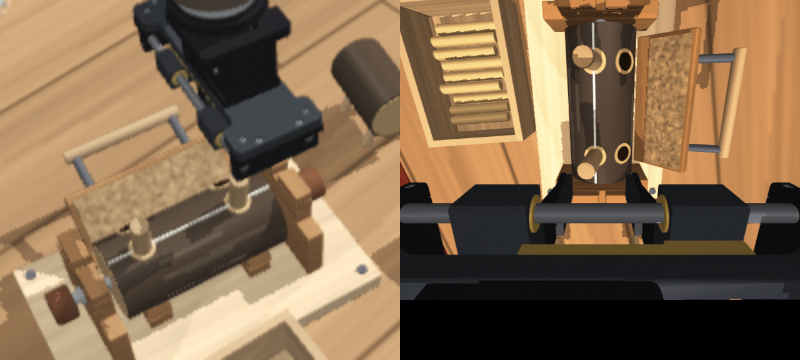

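```bash
python3 -m jog '{"delta_pos":[[-1.1,0.2,0],[0,0,0],[0,0,0],[0,0,0],[0,0,0],[0,0,0],[0,0,-18],[0,0,-18],[0,0,-18],[0,0,0]],"rot":[[0,0,0],[0,0,0],[0,0,0],[0,0,0],[0,0,0],[0,0,0],[0,0,0],[0,0,0],[0,0,0],[0,0,0]],"grip":[100,100,100,100,100,100,100,100,100,100]}' >/dev/null; python3 st.py; python3 -m jog '{"delta_pos":[[0,0,-5],[0,0,0],[0,0,0],[0,0,0],[0,0,0],[0,0,0],[0,0,0],[0,0,0],[0,0,0],[0,0,0]],"rot":[[0,0,0],[0,0,0],[0,0,0],[0,0,0],[0,0,0],[0,0,0],[0,0,0],[0,0,0],[0,0,0],[0,0,0]],"grip":[0,0,0,0,0,0,0,0,0,0]}' >/dev/null; python3 st.py;python3 -m jog '{"delta_pos":[[0,0,0],[0,0,0],[0,0,0]],"rot":[[0,0,0],[0,0,0],[0,0,0]],"grip":[0,0,0]}' >/dev/null; python3 st.py
```

```text
t 14.45 tcp jig mm [ -3.4  49.2 129. ] F jig [-0.5  0.4  0.1] w 1.002 yawy rel 179.3 z [-0.008 -0.001 -1.   ]
t 15.28 tcp jig mm [ -0.2  50.3 128.3] F jig [ 0.4 -0.1  0.3] w 0.328 yawy rel 179.4 z [ 0.002  0.    -1.   ]
t 15.53 tcp jig mm [ -0.7  50.2 128.2] F jig [-0.1  0.5  2. ] w 0.196 yawy rel 179.4 z [ 0.001  0.    -1.   ]
```

```bash
python3 -m jog '{"delta_pos":[[0,0,0],[0,0,0],[0,0,0],[0,0,0],[0,0,0],[0,0,15],[0,0,20],[0,0,20],[0,0,0]],"rot":[[0,0,0],[0,0,0],[0,0,0],[0,0,0],[0,0,0],[0,0,0],[0,0,0],[0,0,0],[0,0,0]],"grip":[45,45,45,45,45,45,45,45,45]}' >/dev/null; python3 st.py
python3 -m jog '{"delta_pos":[[-20,-2.3,0],[-20,-2.3,0],[-21,-2.3,0],[-21,-2.3,0],[-21,-2.3,0],[-21,-2.3,0],[-21,-2.3,0],[-21,-2.5,0],[0,0,0],[0,0,0]],"rot":[[0,0,0],[0,0,0],[0,0,0],[0,0,0],[0,0,0],[0,0,0],[0,0,0],[0,0,0],[0,0,0],[0,0,0]],"grip":[40,40,40,40,40,40,40,40,40,40]}' >/dev/null; python3 st.py
cat > chalk.py <<'E'
import sys
from st import *
def chalk(tag):
    for n in('scene','top','wrist'):
        c=cap(n,n+tag); g=c['frame'].astype(np.float32).min(2)
        A=np.arange(-.6,.6,.005); S=[]
        for a in A:
            uv=proj(c,np.vstack([T(p,logpt(a,y,40)) for y in np.r_[-34:35:2]])).astype(np.float32)
            S.append(np.median(cv2.remap(g,uv[:,:1],uv[:,1:],1)))
        S=np.array(S); i=S.argmax(); w=np.clip(S-np.percentile(S,60),0,None)*(abs(A-A[i])<.06); print(n,'a',round((w*A).sum()/w.sum(),3),'peak',S[i],'bg',np.median(S))
chalk(sys.argv[1])
E
python3 chalk.py 5
```

```text
t 16.28 tcp jig mm [  1.5  50.8 187.3] F jig [ 1.2 -1.2  0.2] w 0.448 yawy rel 179.4 z [ 0.008  0.001 -1.   ]
t 17.12 tcp jig mm [-160.3   -2.1  183. ] F jig [0.7 0.4 0.9] w 0.4 yawy rel 179.4 z [ 0.001  0.    -1.   ]
scene a -0.016 peak 156.79688 bg 61.02539
top a -0.024 peak 104.46875 bg 42.924316
wrist a -0.008 peak 202.97656 bg 53.11084
```

```bash
python3 -m jog '{"delta_pos":[[0.5,0,-25],[0,0,-30],[0,0,-30],[0,0,-20],[0,0,-12],[0,0,-9],[0,0,0]],"rot":[[0,0,0],[0,0,0],[0,0,0],[0,0,0],[0,0,0],[0,0,0],[0,0,0]],"grip":[40,40,40,40,40,40,40]}' >/dev/null; python3 st.py
python3 -m jog '{"delta_pos":[[0,0,0],[0,0,0],[0,0,0],[0,0,0],[0,0,0],[0,0,0],[0,0,0]],"rot":[[0,0,0],[0,0,0],[0,0,0],[0,0,0],[0,0,0],[0,0,0],[0,0,0]],"grip":[0,0,0,0,0,0,0]}' >/dev/null; python3 st.py
```

```text
t 17.85 tcp jig mm [-159.7   -2.2   54.6] F jig [-0.7  0.   0.8] w 0.398 yawy rel 179.3 z [-0.005 -0.002 -1.   ]
t 18.43 tcp jig mm [-159.5   -1.5   57.2] F jig [-3.5  1.7  3.6] w 0.145 yawy rel 179.4 z [ 0.  0. -1.]
```

Gripped at 0.145, as before. Now I reverse the arc.

```bash
python3 -m jog '{"delta_pos":[[2.7,-0.6,5.2],[3,-0.6,5],[3.2,-0.7,4.9],[3.4,-0.7,4.7],[3.7,-0.8,4.5],[3.9,-0.8,4.3],[4.1,-0.8,4.1],[4.3,-0.9,3.9],[0,0,0]],"rot":[[0,0,0],[0,0,0],[0,0,0],[0,0,0],[0,0,0],[0,0,0],[0,0,0],[0,0,0],[0,0,0]],"grip":[0,0,0,0,0,0,0,0,0]}' >/dev/null; python3 st.py
python3 -m jog '{"delta_pos":[[4.5,-0.9,3.7],[4.6,-1,3.4],[4.8,-1,3.2],[5,-1,3],[5.1,-1.1,2.7],[5.2,-1.1,2.4],[0,0,0]],"rot":[[0,0,0],[0,0,0],[0,0,0],[0,0,0],[0,0,0],[0,0,0],[0,0,0]],"grip":[0,0,0,0,0,0,0]}' >/dev/null; python3 st.py
```

```text
t 19.18 tcp jig mm [-129.1   -1.9   94.4] F jig [-1.4 -0.3  1.8] w 0.146 yawy rel 179.4 z [ 0.001 -0.001 -1.   ]
t 19.77 tcp jig mm [-99.3  -2.2 112.3] F jig [-0.6 -1.5 -2.9] w 0.146 yawy rel 179.4 z [ 0.    -0.001 -1.   ]
```

```bash
python3 -m jog '{"delta_pos":[[3.9,-0.8,1.6],[3.5,-0.7,1.2],[0,0,0]],"rot":[[0,0,0],[0,0,0],[0,0,0]],"grip":[0,0,0]}' >/dev/null; python3 st.py
for i in 1 2 ; do python3 -m jog '{"delta_pos":[[1.5,-0.3,0.4],[0,0,0]],"rot":[[0,0,0],[0,0,0]],"grip":[0,0]}' >/dev/null; python3 st.py; done
```

```text
t 20.02 tcp jig mm [-92.5  -2.2 114.7] F jig [-1.7 -2.7 -5.2] w 0.147 yawy rel 179.4 z [-0.    -0.001 -1.   ]
t 20.18 tcp jig mm [-91.7  -2.2 115. ] F jig [-2.4 -2.8 -4.1] w 0.15 yawy rel 179.4 z [-0.001 -0.001 -1.   ]
t 20.35 tcp jig mm [-90.3  -2.2 115.3] F jig [-2.8 -2.6 -3.5] w 0.145 yawy rel 179.4 z [-0.001 -0.001 -1.   ]
```

```bash
for i in 1 2 3; do python3 -m jog '{"delta_pos":[[1.5,-0.3,0.3],[0,0,0]],"rot":[[0,0,0],[0,0,0]],"grip":[0,0]}' >/dev/null; python3 st.py; done
```

```text
t 20.52 tcp jig mm [-88.9  -2.2 115.6] F jig [-4.3 -2.5 -3.4] w 0.147 yawy rel 179.4 z [-0.002 -0.001 -1.   ]
t 20.68 tcp jig mm [-88.9  -2.2 115.6] F jig [-8.2 -1.8 -2.2] w 0.146 yawy rel 179.3 z [-0.005 -0.    -1.   ]
t 20.85 tcp jig mm [-88.8  -2.3 115.7] F jig [-11.7   0.7   0.5] w 0.148 yawy rel 179.3 z [-0.008  0.    -1.   ]
```

```bash
python3 -m jog '{"delta_pos":[[2,-0.4,0],[0,0,0],[0,0,0]],"rot":[[0,0,0],[0,0,0],[0,0,0]],"grip":[0,0,0]}' >/dev/null; python3 st.py
python3 -m jog '{"delta_pos":[[0,0,0],[0,0,0],[0,0,0],[0,0,0],[0,0,0],[0,0,0]],"rot":[[0,0,0],[0,0,0],[0,0,0],[0,0,0],[0,0,0],[0,0,0]],"grip":[35,35,35,35,35,35]}' >/dev/null; python3 st.py
python3 -m jog '{"delta_pos":[[-2.5,0.5,0],[0,0,8],[0,0,15],[0,0,25],[0,0,30],[-20,0,30],[-35,0,0],[-35,0,0],[0,0,0],[0,0,0]],"rot":[[0,0,0],[0,0,0],[0,0,0],[0,0,0],[0,0,0],[0,0,0],[0,0,0],[0,0,0],[0,0,0],[0,0,0]],"grip":[35,35,35,35,35,35,35,35,35,35]}' >/dev/null; python3 st.py; python3 chalk.py 6
python3 -c "
from h import *
a=cv2.imread('pics/scene6.png')[190:340,190:360];b=cv2.imread('pics/top6.png')[205:325,270:425]
cv2.imwrite('pics/c8.png',np.hstack([cv2.resize(a,(400,353),interpolation=2),cv2.resize(b,(400,353),interpolation=2)]))"
```

```text
t 21.1 tcp jig mm [-88.7  -2.3 115.7] F jig [-17.6   3.2   5.5] w 0.146 yawy rel 179.3 z [-0.012  0.    -1.   ]
t 21.6 tcp jig mm [-80.9  -0.6 117.7] F jig [ 0.1  0.6 -0.4] w 0.342 yawy rel 179.4 z [ 0.006  0.001 -1.   ]
t 22.43 tcp jig mm [-174.3  -20.   226. ] F jig [0.7 0.5 1. ] w 0.349 yawy rel 179.4 z [ 0.004  0.001 -1.   ]
scene a -0.018 peak 154.90625 bg 60.561035
top a -0.018 peak 100.21875 bg 42.802734
wrist a -0.011 peak 186.40625 bg 49.004395
```

View pics/c8.png

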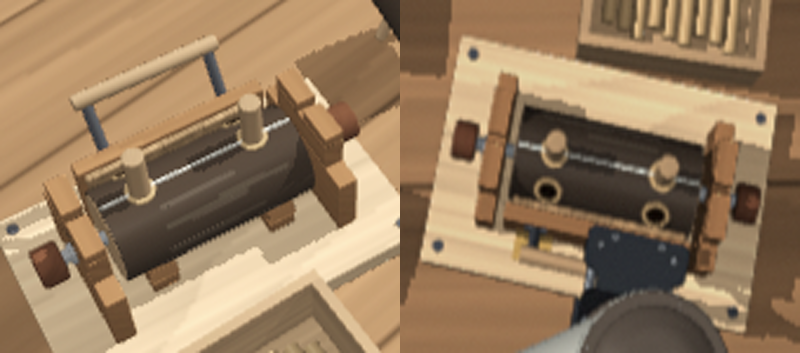

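The last picture shows the pegs upright at (137,160) and (250,105) in the left crop, in line with the notches. The cheek is up against the log, and the gripper is clear of everything.

```bash
python3 -m jog '{"delta_pos":[[0,0,0],[0,0,0],[0,0,0]],"rot":[[0,0,0],[0,0,0],[0,0,0]],"grip":[35,35,35]}' >/dev/null; python3 -c "
from station import finish_job
print(finish_job())"
```

```text
the job is handed in; nothing more can be done
None
```

The job is done and handed in after about 23 s of the 58 s: the cheek went down to its stop, the log was turned until its pegs stood up, and the cheek was pushed back up against it.

**Last checks, after I let go of the handle:**
- **Log:** the chalk line put the log at -0.018 rad (scene), -0.018 (top) and -0.011 (wrist). That is within the error of my estimate of where the jig sits.
- **Cheek:** on the way down it met its stop at about 21 N. On the way up it stopped against the log and I pressed to about 18 N before releasing. In the last picture it looks up against the log; I did not measure its final angle.
- **Gripper and bystanders:** the gripper is clear and reads no force. I never touched the bystanders, but I did not compare their positions before and after.

**What went wrong or disagreed:**
- **Handle grasp:** the first try closed just above the handle. The fingers had to go about 27 mm lower than the stated tool geometry implied. I worked from contact instead and did not find the cause.
- **First push on the peg:** it jammed at about 15 N and turned the log only part of the way. I backed off and pushed again along the peg's arc.

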